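# Slide a glass blank along the batten into the nailed corner

## Task

On the lay-up board, use your fingertips to push the rectangular glass blank across until its long edge lies flat against the long batten, then slide it along that batten, keeping it against the batten all the way, into the corner pocket that has the short nailed-down lead strip, until it sits snug against both the long batten and the end batten. Only touch and slide the blank, never lift or tip it, leave everything else where it is, and finish with the fingers clear of everything.

Things in the scene. Friction and masses are not known exactly. Their poses are not given: they have to be found in the camera images.
- layup: fixed plywood lay-up board with paper pattern, 220 (x) by 440 (y) mm, top 9 mm above the bench; origin under its centre. Wooden battens 20 mm wide rise 15 mm above its top: the long one (rail) along y on the +x side, inner face at x = +70 mm; a short one at each end, x from -50 to +70 mm, inner faces at y = +200 and -200 mm. The -x side is open. Yaw varies.
- blank_center (a point): centre of the loose rectangular amber glass blank (half-way up), which lies flat on the lay-up board, away from the battens and between the ends; axes as blank
- blank: the same glass blank, 46 (x) by 70 (y) by 10 mm thick, about 80 g; origin under its centre. Starts turned up to 0.35 rad from the board's axes. Seated: its y along the rail, centre at board x = +47 mm, y = +165 or -165 mm (the strip's end). Fingertips pressed on its top (10 to 20 N) drag it by friction; its edges can be pushed too.
- strip: fixed lead strip, 10 (x) by 50 (y) by 7 mm high, two nails 14 mm high on its -x side; origin under its centre, axes as the board's. Inner wall of the pocket, 50 mm from the rail, at board x = +15 mm, y = +165 or -165 mm (the end varies). Seated, the blank's centre is 32 mm in the strip's +x and level with it in y.
- block: loose wooden block 28 x 45 x 22 mm (origin under its centre), lying on the board in the corner at the end without the strip; leave alone
- penta: loose five-sided amber glass piece, about 48 mm across, 10 mm thick (origin under its centre), on the open side of the board near one end; leave alone
- hexa: loose six-sided amber glass piece, about 60 mm across, 10 mm thick, on the bench on the robot's side of the board; leave alone
- hammer: hammer about 260 mm long lying on the bench beyond the rail; leave alone
- knife: lead knife with wooden handle, 190 mm long, up to 66 mm wide and 19 mm high, on the bench on the robot's side of the board; leave alone
- marker: marker pen, 135 mm long, 14 mm thick, on the bench on the robot's side of the board; leave alone
- offcut: wooden batten offcut 30 x 130 x 18 mm on the bench beyond the rail; leave alone
Mind the look-alikes: they are no part of the job. Leave any black, blue or pink look-alike of the blank alone.

How it is judged (in metres and radians):
On the way, in this order (a step that is already met when the one before it is completed fails the run):
1. the blank's long edge lies against the long batten, still short of the pocket (x of blank_center in the frame of layup between 0.043 and 0.051 m and angle between the y axis of blank and the y axis of layup, either way round below 0.06 rad and angle between blank's own z axis and vertical below 0.08 rad and height (world z) of blank_center below 0.018 m and horizontal distance between blank_center and strip above 0.075 m), for 0.2 s.
2. the blank is home in the corner pocket (x of blank_center in the frame of layup between 0.043 and 0.051 m and angle between the y axis of blank and the y axis of layup, either way round below 0.06 rad and y of blank_center in the frame of strip between -0.0045 and 0.0045 m and angle between blank's own z axis and vertical below 0.08 rad and height (world z) of blank_center below 0.018 m), for 0.2 s.
At the end, for the whole second after the job is handed in: The blank lies flat on the board at rest in the pocket: long edge within 4 mm of touching the long batten and parallel to it within 0.06 rad, end edge within 4.5 mm of touching the end batten, beside the lead strip (all of step 2 and linear speed of blank below 0.01 m/s).
It fails at once if the blank is lifted or tipped (more than 12 mm up or 0.35 rad) (height (world z) of blank_center above 0.026 m or angle between blank's own z axis and vertical above 0.35 rad).
It fails at once if the blank comes within 80 mm of the strip's middle while more than 10 mm off the rail or askew by more than 0.2 rad (horizontal distance between blank_center and strip below 0.08 m and (x of blank_center in the frame of layup below 0.037 m or angle between the y axis of blank and the y axis of layup, either way round above 0.2 rad)).
It fails at once if another loose thing (glass offcut, block, tool, pen, wood) is moved more than 12 mm (distance of any of penta, block, hexa, hammer, knife, marker, offcut from where it was at the start of the episode above 0.012 m).
It also fails if it takes over 48 s, if anything falls off the work surface, if the arm or the gripper's body presses on something with over 40 N, if the wrist force passes 120 N, or if a joint passes its speed limit or range.

## Robot

A 6-joint arm with a two-finger parallel gripper is mounted at the origin on the work surface. World frame = base frame: x ahead of the robot, y to its left, z up, the work surface at z = 0. Lengths are in m, angles in degrees, forces in N, time in s.
With the tool pointing down it reaches from about 0.25 to 0.725 m from the base axis. Payload 9.7 kg.
Tool frame: the origin (TCP) lies midway between the tips of the shut fingers; the grasp point (between the pads) lies 19 mm behind it; z points along the fingers, y is the direction in which the jaws open and shut (so a half turn about z gives the same grasp; the last joint's range is limited). The gripper opens to 85 mm and grips with 20 to 120 N. Pads are 22 mm wide; open, the fingers measure 114 mm over their backs; the gripper's body (76 mm by 85 mm) begins 54 mm behind the grasp point. The pads swing forward as they close: fully open they stand 13 mm farther back than shut.
Start: joints at [-74.026, 4.979, 10.078, 95.1, 0, 90], TCP at [0.151, -0.529, 0.231] pointing down, gripper open.
Joint ranges: [-179.16, 179.16], [-48.56, 103.87], [-65.8, 70.77], [-126.05, 130.52], [-82.76, 87.17], [-180, 180]. Speed limits (degrees/s): [127.2, 127.2, 147.25, 180, 180, 180].

## Interface

Orientations are given as [roll, pitch, yaw] about the fixed x, y, z axes, in that order (R = Rz(yaw) Ry(pitch) Rx(roll)).
In Python, from workcell import bot, camera, recognise gives the robot as it stands. The module is installed in compiled form; this text tells all that it offers.
- The arm moves only by the tool apply_moves, never from a script. Its argument "targets" is one flat list of numbers, 7 for each row, row after row: the shift along the world's x, y, z in units of 30 mm (1.0 is 30 mm), then the turn, a rotation vector about the world's x, y, z in units of 6 degrees (1.0 is 6 degrees), then the opening, from 0 (shut) to 1 (fully open). A call has 1 to 5 rows; each row is the pose to reach, as a shift and turn from the pose commanded when the call began; what a row does not reach only later rows make up. A row lasts 1/10 s, in which the tool goes at most 50 mm and 8.59 degrees, less where a joint would pass 70% of its speed; a pose out of reach is approached as far as the arm can. A call with a gripper value outside its range is refused whole. The fingers move at their own pace and stop on an object; "newtons" is the grip in N (left out, the last holds). Time passes only in rows, so rows that repeat a pose let the fingers close. It gives the time, the measured TCP pose, the force and the opening at its end, in the units of the state.
- bot.get_obs(): the state, without advancing time (a new reading comes with each control period).
- camera(name): name is "side" or "top"; returns a dict with "img" (384x512x3 uint8, red, green, blue), "intrinsics" (3x3 intrinsics, pixels), "k1" (the pictures are not rectified: a ray, as slopes to the right and down, at radius r is drawn at 1 + k1 r^2 times it, then the intrinsics apply), "origin" and "rotation" of the camera in the world. Camera axes: x right, y up, looking along -z (the intrinsics and any distortion apply to the point x, -y, -z); pixel columns grow to the right and rows downward; lengths in m; the calibration is good to about 2 mm. A picture is of the moment at which its call begins. There is no depth.
- bot.job_done(): hands the job in, once; it reports no verdict.
Trained networks look in the newest picture that a camera, given by its name, has taken for a name from the list of things; names that differ only in an ending like _2 or _b are one class to them, and where a whole thing is asked for, a point or a joint stands for the part that bears it (a point fixed in the world has none). Each returns a list of dicts, best first, with "conf" (0 to 1); they miss things now and then, are a little off and sometimes report something else, mostly with a low value. They report only what shows in the picture. A call takes as long as a camera call. They do not tell look-alikes from the thing itself.
- recognise(query, camera): "box" ([left, top, right, bottom] in pixels, round what is visible of it).
The state is a dict: "time": time; "q": joint angles; "qd": joint speeds; "joint_efforts": joint torques, N m; "ee_pos": TCP position; "tcp_rot": TCP orientation; "wrist_force": force on the tool from outside, world axes, zero at the start; "torque": the same for the moment, N m; "opening": finger opening in m.
Only numpy, scipy, OpenCV 4.12 (cv2) and the standard library are available. Lean on these libraries where they do the work, as an engineer would, in place of code of your own. Each camera call takes 0.05 s, during which the arm holds its last target.

## Working session

There is one attempt and no reset: what is moved stays moved. The work goes in short steps, Python scripts to look and compute and a tool call to move; the robot and the scene stay as the last step left them, time stands still between calls to the robot, and variables do not carry over. Pictures are saved under pics/ and viewed, and the job is handed in when it is done.

Besides the shell and the picture viewer there is one more tool, called after "Request:" as name(argument=value, ...), one argument or row to a line, values as JSON. apply_moves: Moves the arm, as the interface text tells. Its arguments: {"type":"object","properties":{"targets":{"type":"array"},"newtons":{"type":"number"}},"required":["targets"]}

```bash
mkdir -p pics; cat > h.py <<'E'
import numpy as np, cv2
from workcell import bot, camera, recognise
def ray(c,u,v):
    K=np.array(c["intrinsics"]);k1=c["k1"]
    p=cv2.undistortPoints(np.array([[[u,v]]],float),K,np.array([k1,0,0,0,0.])).ravel()
    R=np.array(c["rotation"]);d=R@np.array([p[0],-p[1],-1.])
    return np.array(c["origin"]),d
def at(c,u,v,z):
    o,d=ray(c,u,v);return o+d*(z-o[2])/d[2]
def px(c,P):
    P=np.atleast_2d(P);R=np.array(c["rotation"]);q=(P-np.array(c["origin"]))@R
    a=np.c_[q[:,0]/-q[:,2],-q[:,1]/-q[:,2]];r2=(a**2).sum(1,keepdims=True);a=a*(1+c["k1"]*r2)
    K=np.array(c["intrinsics"]);return a@K[:2,:2].T+K[:2,2]
def save(c,n):cv2.imwrite("pics/"+n,c["img"][:,:,::-1])
E
python3 - <<'E'
from h import *
for n in("top","side"):
    c=camera(n);save(c,n+"0.png");print(n,c["origin"],c["k1"],c["intrinsics"])
    for q in("layup","blank","strip","block","penta","hexa"):
        print(q,[(np.round(r["box"]),round(r["conf"],2)) for r in recognise(q,n)][:5])
o=bot.get_obs();print(o["time"],o["ee_pos"],o["tcp_rot"],o["opening"],o["wrist_force"])
E
```

```text
top [ 0.38571417 -0.02203568  1.02665385] -0.060909094430629904 [[439.42256074   0.         255.31538145]
 [  0.         439.42256074 189.46185206]
 [  0.           0.           1.        ]]
layup [(array([132., 168., 320., 270.]), 0.73)]
blank [(array([237.,  92., 266., 126.]), 0.84), (array([347., 205., 376., 222.]), 0.83), (array([348., 267., 381., 304.]), 0.8), (array([228., 207., 258., 228.]), 0.77)]
strip [(array([289., 210., 310., 217.]), 0.55)]
block [(array([145., 201., 167., 215.]), 0.81)]
penta [(array([149., 240., 165., 260.]), 0.71)]
hexa [(array([289., 278., 314., 298.]), 0.84)]
side [ 0.32973301 -0.63191122  0.72034966] -0.05758571829371588 [[425.00450056   0.         257.13336525]
 [  0.         425.00450056 188.88605239]
 [  0.           0.           1.        ]]
layup [(array([171., 116., 320., 278.]), 0.56)]
blank [(array([184., 310., 230., 353.]), 0.95), (array([332., 163., 366., 182.]), 0.79), (array([350., 262., 380., 300.]), 0.77), (array([279., 283., 311., 319.]), 0.63), (array([226., 182., 255., 206.]), 0.56)]
strip []
block [(array([216., 130., 225., 144.]), 0.55)]
penta [(array([177., 143., 192., 157.]), 0.49)]
hexa [(array([171., 251., 200., 280.]), 0.65)]
0.7 [ 0.15135974 -0.52874282  0.23129728] [-1.79999271e+02  4.11070455e-04  1.59753306e+01] 0.08530093768262557 [ 0.26619032  0.48669334 -0.80505207]
```

```bash
ls pics
```

```text
side0.png
top0.png
```

View pics/top0.png

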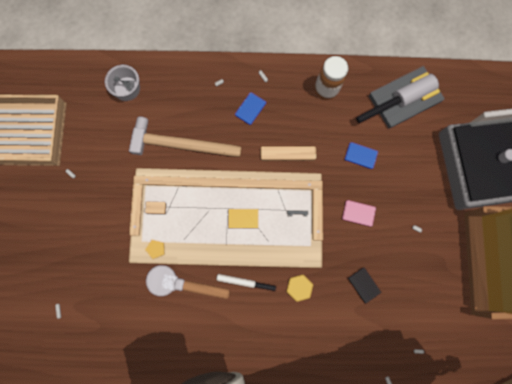

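View pics/side0.png

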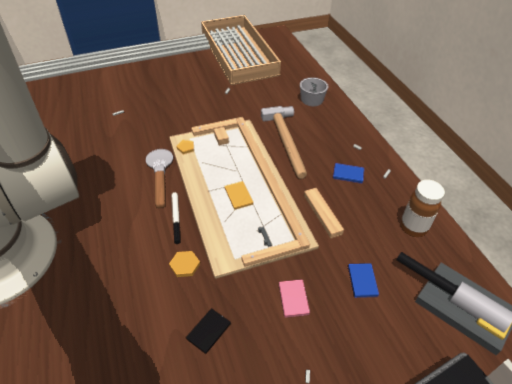

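```bash
python3 -c "
import cv2
i=cv2.imread('pics/top0.png');cv2.imwrite('pics/top0z.png',cv2.resize(i[160:285,125:325],None,fx=4,fy=4,interpolation=2))"
```

```text
(no output)
```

View pics/top0z.png

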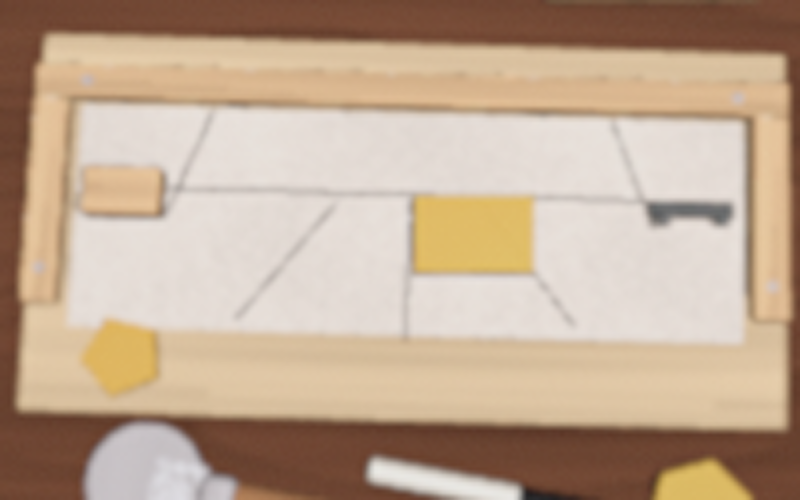

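```bash
cat > m.py <<'E'
from h import *
from scipy.optimize import least_squares
def fit(c,local,pix,x0):
    def T(p):
        cs,s=np.cos(p[2]),np.sin(p[2]);L=np.array(local,float)
        return np.c_[p[0]+cs*L[:,0]-s*L[:,1],p[1]+s*L[:,0]+cs*L[:,1],L[:,2]]
    r=least_squares(lambda p:(px(c,T(p))-pix).ravel(),x0)
    return r.x,np.abs(r.fun).max(),r.fun.reshape(-1,2)
E
python3 - <<'E'
from m import *
c=camera("top")
f=lambda l:np.array(l)/4.+[125-.4,160-.4]
b,e,fu=fit(c,[(.11,.22,.009),(.11,-.22,.009),(-.11,-.22,.009),(-.11,.22,.009)],f([(45,35),(787,55),(788,430),(17,410)]),[.38,0,0])
print("board",b,e,fu)
cr=np.array([at(c,*p,.019) for p in f([(413,196),(534,196),(534,273),(412,272)])]);print(cr, np.linalg.norm(cr-np.roll(cr,1,0),axis=1))
# rail line check inner top edge
for p in [(75,99),(752,118)]: print('rail',at(c,*f([p])[0],.024))
for p in [(75,99),(752,118)]: 
    w=at(c,*f([p])[0],.024)[:2]-b[:2];cs,s=np.cos(b[2]),np.sin(b[2]);print('rail loc',cs*w[0]+s*w[1],-s*w[0]+cs*w[1])
w=cr[:,:2]-b[:2];cs,s=np.cos(b[2]),np.sin(b[2]);print(np.c_[cs*w[:,0]+s*w[:,1],-s*w[:,0]+cs*w[:,1]])
st=np.array([at(c,*p,.016)[:2] for p in f([(647,204),(733,204)])])-b[:2];print('strip',np.c_[cs*st[:,0]+s*st[:,1],-s*st[:,0]+cs*st[:,1]])
E
```

```text
Traceback (most recent call last):
  File "m.py", line 7, in fit
    r=least_squares(lambda p:(px(c,T(p))-pix).ravel(),x0)
  File "m.py", line 7, in <lambda>
    r=least_squares(lambda p:(px(c,T(p))-pix).ravel(),x0)
                              ~~^^^^^^^^
  File "h.py", line 12, in px
    a=np.c_[q[:,0]/-q[:,2],-q[:,1]/-q[:,2]];r2=(a**2).sum(1,keepdims=True);a=a*(1+c["k1"]*r2)
            ~^^^^^
IndexError: too many indices for array: array is 1-dimensional, but 2 were indexed
```

```bash
python3 - <<'E'
from m import *
c=camera("top");print(c["rotation"]);print(camera("side")["rotation"])
E
```

```text
[ 11.19909816  -1.40730375 -89.2998239 ]
[ 43.04400201  -0.6290236  -20.03559015]
```

RPY in degrees; I'll convert.

```bash
sed -i 's/np.array(c\["rotation"\])/Rot.from_euler("xyz",c["rotation"],degrees=True).as_matrix()/; 1a from scipy.spatial.transform import Rotation as Rot' h.py
cat > a.py <<'E'
from m import *
c=camera("top")
f=lambda l:np.array(l)/4.+[125-.4,160-.4]
b,e,fu=fit(c,[(.11,.22,.009),(.11,-.22,.009),(-.11,-.22,.009),(-.11,.22,.009)],f([(45,35),(787,55),(788,430),(17,410)]),[.38,0,0])
print("board",b,e,fu)
cs,s=np.cos(b[2]),np.sin(b[2])
def loc(w): w=np.atleast_2d(w)[:,:2]-b[:2];return np.c_[cs*w[:,0]+s*w[:,1],-s*w[:,0]+cs*w[:,1]]
cr=np.array([at(c,*p,.019) for p in f([(413,196),(534,196),(534,273),(412,272)])]);print(cr, np.linalg.norm(cr-np.roll(cr,1,0),axis=1))
print('blank',loc(cr),loc(cr).mean(0))
print('rail',loc([at(c,*p,.024) for p in f([(75,99),(752,118)])]))
print('strip',loc([at(c,*p,.016) for p in f([(647,204),(733,204)])]))
E
python3 a.py
```

```text
board [ 0.52120456  0.02043022 -0.01082126] 0.5295820195921124 [[ 0.45166364  0.13544334]
 [-0.52958202  0.27749812]
 [-0.32278268 -0.22260068]
 [ 0.38841158 -0.0939973 ]]
[[ 0.53930688  0.01870663  0.019     ]
 [ 0.54043727 -0.05136166  0.019     ]
 [ 0.49567551 -0.0518558   0.019     ]
 [ 0.49518662  0.01822776  0.019     ]] [0.04412285 0.0700774  0.04476449 0.07008526]
blank [[ 0.0181199  -0.00152761]
 [ 0.02000845 -0.07157956]
 [-0.02474535 -0.07255805]
 [-0.02599259 -0.00248388]] [-0.0031524  -0.03703727]
rail [[ 0.06891663  0.19677278]
 [ 0.0686647  -0.19783479]]
strip [[ 0.01751353 -0.13754823]
 [ 0.01882723 -0.18782295]]
```

Request:
apply_moves(
  targets=[12.2,17.1,0,0,0,-2.5,0.35,12.2,17.1,0,0,0,-2.5,0.35,12.2,17.1,0,0,0,-2.5,0.35,12.2,17.1,0,0,0,-2.5,0.35,12.2,17.1,0,0,0,-2.5,0.35],
  newtons=40,
)

```text
time: 1.4
ee_pos: [0.2965, -0.3245, 0.2314]
tcp_rot: [180.0, -0.0, 0.9]
wrist_force: [1.2, -0.5, 0.4]
opening: 0.0294
```

Request:
apply_moves(
  targets=[7.37,10.26,-3,0,0,0,0.35,7.37,10.26,-3,0,0,0,0.35,7.37,10.26,-3,0,0,0,0.35,7.37,10.26,-3,0,0,0,0.35,7.37,10.26,-3,0,0,0,0.35],
)

```text
time: 1.9
ee_pos: [0.4386, -0.1268, 0.1734]
tcp_rot: [180.0, -0.1, 1.0]
wrist_force: [1.4, -1.2, 0.1]
opening: 0.03
```

Request:
apply_moves(
  targets=[4,5.35,-2,0,0,0,0.35,4,5.35,-2,0,0,0,0.35,4,5.35,-2,0,0,0,0.35,4,5.35,-2,0,0,0,0.35,4,5.35,-2,0,0,0,0.35],
)

```text
time: 2.4
ee_pos: [0.5593, 0.0242, 0.111]
tcp_rot: [-179.5, 0.1, 2.3]
wrist_force: [0.4, -0.5, -0.5]
opening: 0.0297
```

Request:
apply_moves(
  targets=[-1.37,-1.36,0,0,0,0,0.35,-1.37,-1.36,0,0,0,0,0.35,-1.37,-1.36,-2,0,0,0,0.35,-1.37,-1.36,-2,0,0,0,0.35,-1.37,-1.36,-2,0,0,0,0.35],
)

```text
time: 2.9
ee_pos: [0.5157, -0.0201, 0.0524]
tcp_rot: [-179.5, 0.2, 1.9]
wrist_force: [-0.2, -0.0, 0.2]
opening: 0.0301
```

```bash
python3 - <<'E'
from m import *
c=camera("side");i=c["img"][100:290,150:350];cv2.imwrite("pics/s1.png",cv2.resize(i,None,fx=4,fy=3.15)[:,:,::-1][:600])
o=bot.get_obs();print(o["time"],o["ee_pos"],o["tcp_rot"],o["wrist_force"])
E
```

```text
2.95 [ 0.51682642 -0.02000288  0.05408769] [-1.79521945e+02  4.97110837e-02  1.93703984e+00] [-0.64747567 -0.91967448  0.99526135]
```

View pics/s1.png

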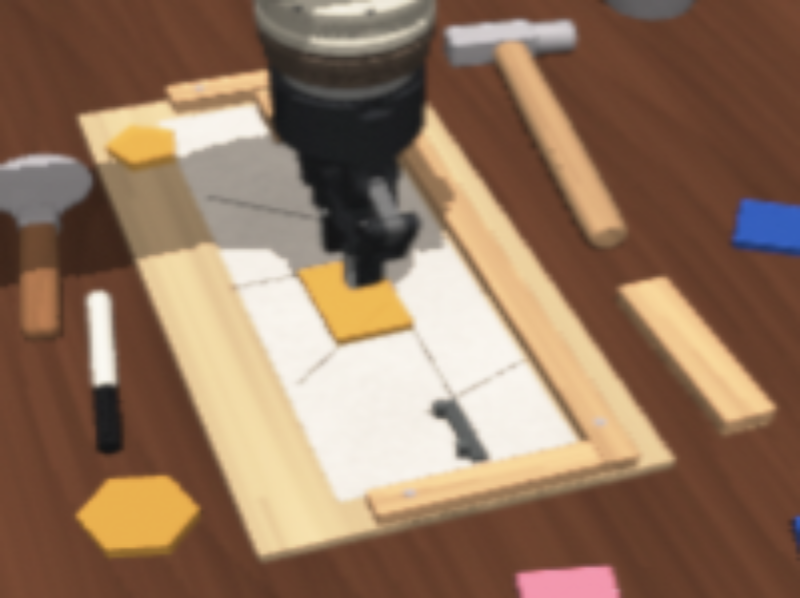

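Request:
apply_moves(
  targets=[0.03,0.11,-0.5,-0.08,0,-0.17,0.35,0.03,0.11,-0.9,-0.08,0,-0.17,0.35,0.03,0.11,-1.0,-0.08,0,-0.17,0.35,0.03,0.11,-1.0,-0.08,0,-0.17,0.35],
)

```text
time: 3.35
ee_pos: [0.5176, -0.0164, 0.0229]
tcp_rot: [180.0, 0.1, 1.0]
wrist_force: [-0.3, 0.2, 0.7]
opening: 0.0296
```

Request:
apply_moves(
  targets=[0,0,-0.07,0,0,0,0.35,0,0,-0.13,0,0,0,0.35,0,0,-0.13,0,0,0,0.35],
)

```text
time: 3.65
ee_pos: [0.518, -0.0166, 0.0197]
tcp_rot: [180.0, 0.0, 0.9]
wrist_force: [-0.1, -0.4, -0.8]
opening: 0.0297
```

Request:
apply_moves(
  targets=[0,0,-0.05,0,0,0,0.35,0,0,-0.05,0,0,0,0.35],
)

```text
time: 3.85
ee_pos: [0.5183, -0.0166, 0.0186]
tcp_rot: [180.0, -0.0, 0.9]
wrist_force: [-0.8, -0.1, 3.3]
opening: 0.0298
```

Request:
apply_moves(
  targets=[0,0,-0.03,0,0,0,0.35,0,0,-0.03,0,0,0,0.35],
)

```text
time: 4.05
ee_pos: [0.5183, -0.0167, 0.0186]
tcp_rot: [180.0, -0.0, 0.9]
wrist_force: [-3.8, -0.2, 11.1]
opening: 0.0295
```

Request:
apply_moves(
  targets=[0.1,0,-0.02,0,0,0,0.35,0.3,0,-0.02,0,0,-0.05,0.35,0.5,0,-0.02,0,0,-0.1,0.35,0.7,0,-0.02,0,0,-0.2,0.35,0.7,0,-0.02,0,0,-0.26,0.35],
)

```text
time: 4.55
ee_pos: [0.5404, -0.0167, 0.0185]
tcp_rot: [180.0, -0.2, -0.6]
wrist_force: [-1.6, -0.3, 11.7]
opening: 0.0298
```

```bash
python3 - <<'E'
from m import *
for n in("side","top"):
  c=camera(n);y0,x0=(100,150) if n=="side" else (150,125)
  i=c["img"][y0:y0+150,x0:x0+200];cv2.imwrite(f"pics/{n}2.png",cv2.resize(i,None,fx=4,fy=4,interpolation=2)[:,:,::-1])
E
```

```text
(no output)
```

View pics/side2.png

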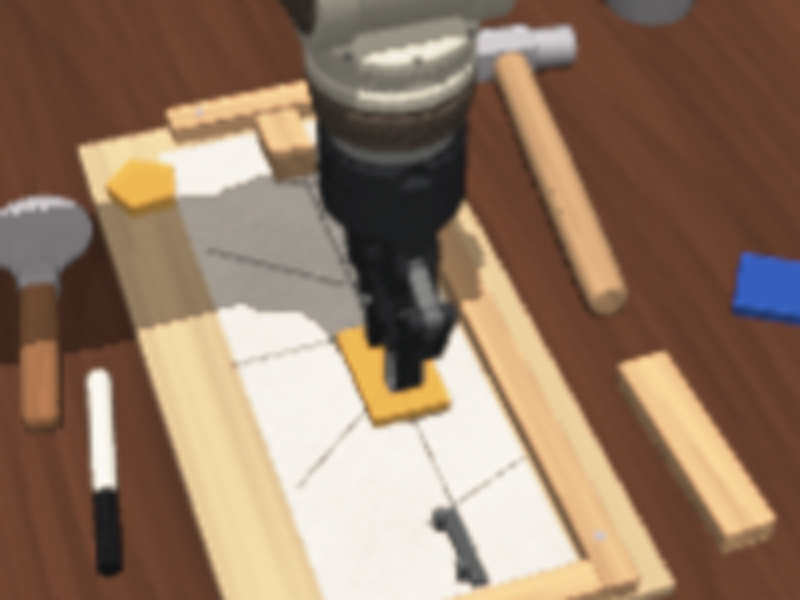

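View pics/top2.png

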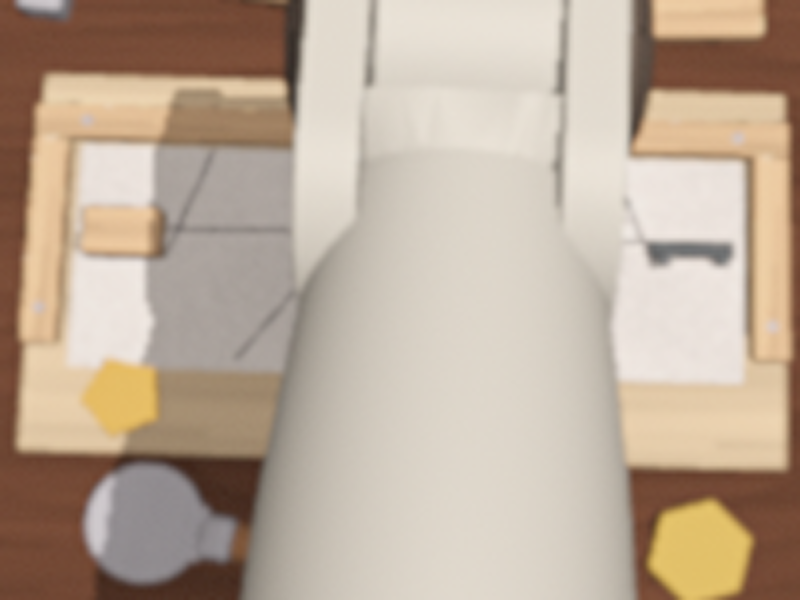

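Request:
apply_moves(
  targets=[0.2,0,0,0,0,0,0.35,0.45,0,0,0,0,0,0.35,0.7,0,0,0,0,0,0.35,0.85,0,0,0,0,0,0.35,0.92,0,0,0,0,0,0.35],
)

```text
time: 5.15
ee_pos: [0.5673, -0.0167, 0.0186]
tcp_rot: [180.0, -0.1, -0.6]
wrist_force: [-6.3, -0.7, 15.9]
opening: 0.03
```

Request:
apply_moves(
  targets=[0.05,0,0,0,0,0,0.35,0.1,0,0,0,0,0,0.35,0.1,0,0,0,0,0,0.35],
)

```text
time: 5.45
ee_pos: [0.5697, -0.0167, 0.0185]
tcp_rot: [180.0, -0.0, -0.6]
wrist_force: [-7.1, 0.2, 16.5]
opening: 0.0298
```

```bash
python3 - <<'E'
from m import *
for n in("side",):
  c=camera(n);y0,x0=(100,150) if n=="side" else (150,125)
  i=c["img"][y0:y0+150,x0:x0+200];cv2.imwrite(f"pics/{n}3.png",cv2.resize(i,None,fx=4,fy=4,interpolation=2)[:,:,::-1])
print(bot.get_obs()["wrist_force"])
E
```

```text
[-7.35181416 -0.19942231 16.1121825 ]
```

View pics/side3.png

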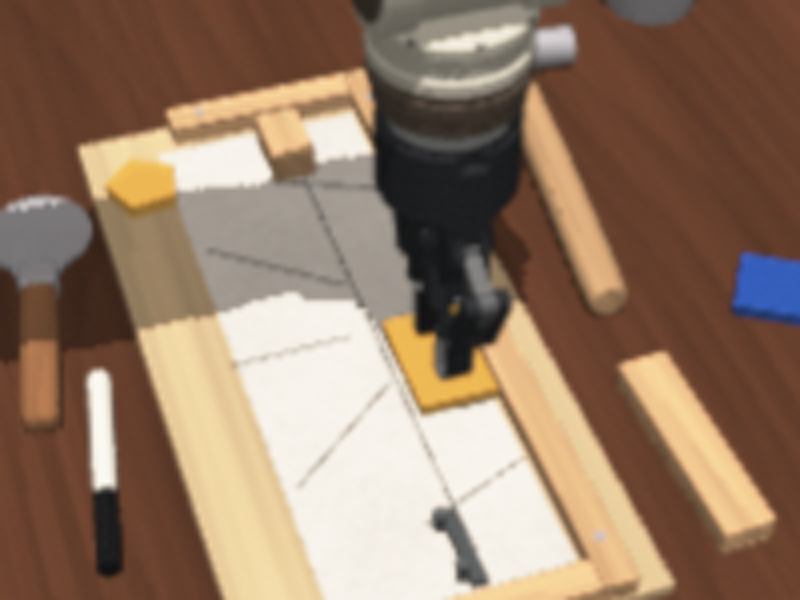

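```bash
python3 - <<'E'
from m import *
c=camera("side")
b=np.array([.5212,.0204,-.0108]);cs,s=np.cos(b[2]),np.sin(b[2])
def loc(w): w=np.atleast_2d(w)[:,:2]-b[:2];return np.c_[cs*w[:,0]+s*w[:,1],-s*w[:,0]+cs*w[:,1]]
for n,(u,v),z in [("bl corner",(423,409),.019),("br corner",(499,394),.019),("bl far",(384,320),.019),("rail end inner",(597,560),.024)]:
    print(n,loc(at(c,150+u/4-.4,100+v/4-.4,z)))
for x,y,z in [(.07,-.2,.024),(.07,-.072,.009),(.024,-.072,.019),(.07,-.072,.019)]:
    w=[b[0]+cs*x-s*y,b[1]+s*x+cs*y,z];print((x,y),(px(c,w)[0]-[150-.4,100-.4])*4)
E
```

```text
bl corner [[ 0.02396616 -0.07455879]]
br corner [[ 0.06743333 -0.07773645]]
bl far [[ 0.02519575 -0.00289771]]
rail end inner [[ 0.07222374 -0.20306933]]
(0.07, -0.2) [590.5752168  556.51623191]
(0.07, -0.072) [498.88265018 397.56826738]
(0.024, -0.072) [421.5236579  405.67525647]
(0.07, -0.072) [499.61237716 385.61107568]
```

Request:
apply_moves(
  targets=[0.03,-0.15,0,0,0,0,0.35,0.03,-0.45,0,0,0,0,0.35,0.03,-0.8,0,0,0,0,0.35,0.03,-1.1,0,0,0,0,0.35,0.03,-1.3,0,0,0,0,0.35],
)

```text
time: 6.05
ee_pos: [0.571, -0.0548, 0.0186]
tcp_rot: [-179.9, -0.1, -0.6]
wrist_force: [-4.1, 7.0, 14.9]
opening: 0.0299
```

```bash
python3 - <<'E'
from m import *
for n in("side",):
  c=camera(n);y0,x0=(100,150) if n=="side" else (150,125)
  i=c["img"][y0:y0+150,x0:x0+200];cv2.imwrite(f"pics/{n}4.png",cv2.resize(i,None,fx=4,fy=4,interpolation=2)[:,:,::-1])
print(bot.get_obs()["wrist_force"])
E
```

```text
[-4.11716647  3.99997209 14.33892667]
```

View pics/side4.png

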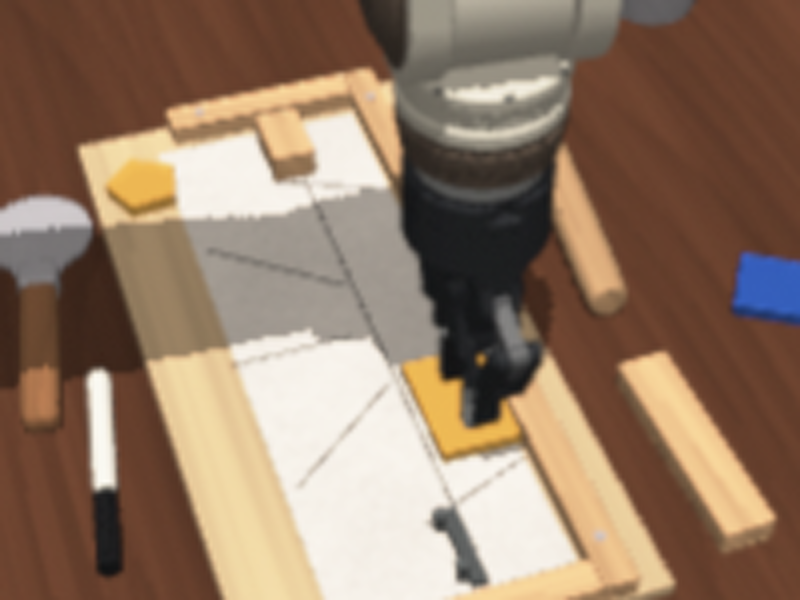

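```bash
cat > l.py <<'E'
from m import *
import sys
c=camera("side")
b=np.array([.5212,.0204,-.0108]);cs,s=np.cos(b[2]),np.sin(b[2])
def loc(w): w=np.atleast_2d(w)[:,:2]-b[:2];return np.c_[cs*w[:,0]+s*w[:,1],-s*w[:,0]+cs*w[:,1]]
for a in sys.argv[1:]:
    u,v=map(float,a.split(','));print(a,loc(at(c,150+u/4-.4,100+v/4-.4,.019)))
E
python3 l.py 448,457 524,443 402,363
```

```text
448,457 [[ 0.02535683 -0.11116652]]
524,443 [[ 0.06749662 -0.11524003]]
402,363 [[ 0.02413889 -0.03823361]]
```

Request:
apply_moves(
  targets=[0,-0.3,0,0,0,0,0.35,0,-0.65,0,0,0,0,0.35,0,-1.0,0,0,0,0,0.35,0,-1.35,0,0,0,0,0.35,0,-1.5,0,0,0,0,0.35],
)

```text
time: 6.65
ee_pos: [0.571, -0.1002, 0.0185]
tcp_rot: [-179.9, -0.1, -0.6]
wrist_force: [-5.0, 8.2, 15.4]
opening: 0.0298
```

```bash
python3 - <<'E'
from m import *
for n in("side",):
  c=camera(n);y0,x0=(150,150) if n=="side" else (150,125)
  i=c["img"][y0:y0+150,x0:x0+200];cv2.imwrite(f"pics/{n}5.png",cv2.resize(i,None,fx=4,fy=4,interpolation=2)[:,:,::-1])
print(bot.get_obs()["wrist_force"])
E
```

```text
[-4.33708156  4.28466851 14.49985478]
```

View pics/side5.png

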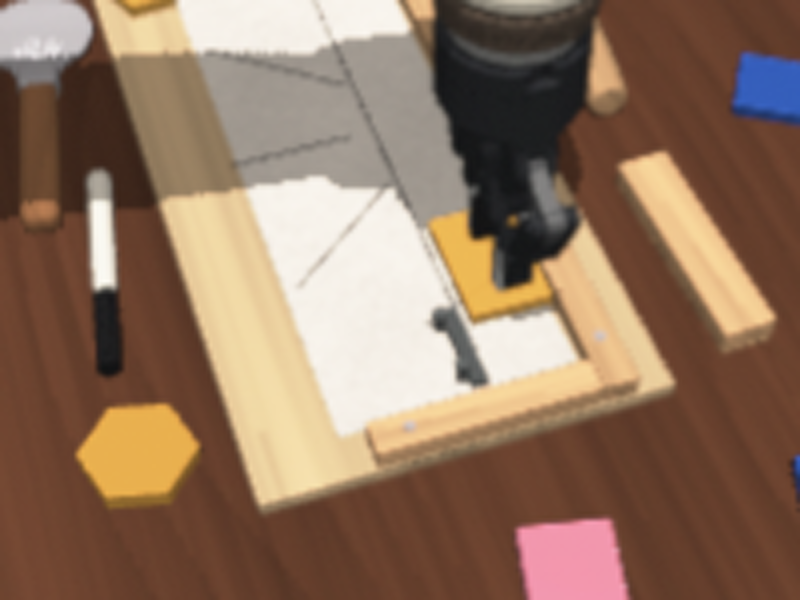

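```bash
python3 l.py 477,519 556,499 430,420 
```

```text
477,519 [[ 0.0254362  -0.15532574]]
556,499 [[ 0.06927262 -0.15644191]]
430,420 [[ 0.02494751 -0.08333449]]
```

Request:
apply_moves(
  targets=[0,-0.2,0,0,0,0,0.35,0,-0.5,0,0,0,0,0.35,0,-0.8,0,0,0,0,0.35,0,-1.1,0,0,0,0,0.35,0,-1.3,0,0,0,0,0.35],
)

```text
time: 7.25
ee_pos: [0.5709, -0.139, 0.0186]
tcp_rot: [-179.9, -0.1, -0.6]
wrist_force: [-5.2, 8.0, 16.0]
opening: 0.0299
```

Request:
apply_moves(
  targets=[0,-0.12,0,0,0,0,0.35,0,-0.24,0,0,0,0,0.35,0,-0.34,0,0,0,0,0.35,0,-0.36,0,0,0,0,0.35],
)

```text
time: 7.65
ee_pos: [0.5713, -0.1497, 0.0186]
tcp_rot: [-179.9, -0.1, -0.6]
wrist_force: [-2.0, 6.9, 14.1]
opening: 0.0298
```

```bash
python3 - <<'E'
from m import *
for n in("side",):
  c=camera(n);y0,x0=(150,150) if n=="side" else (150,125)
  i=c["img"][y0:y0+150,x0:x0+200];cv2.imwrite(f"pics/{n}6.png",cv2.resize(i,None,fx=4,fy=4,interpolation=2)[:,:,::-1])
print(bot.get_obs()["wrist_force"])
E
```

```text
[-2.6090988   6.22906551 13.50875234]
```

View pics/side6.png

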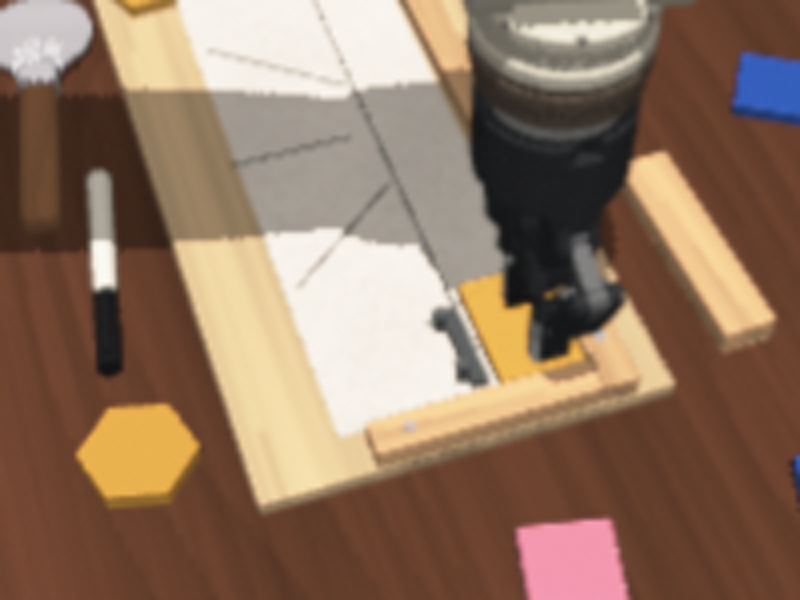

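Request:
apply_moves(
  targets=[0,-0.05,0,0,0,0,0.35,0,-0.1,0,0,0,0,0.35,0.03,-0.1,0,0,0,0,0.35,0.06,-0.1,0,0,0,0,0.35,0.06,-0.1,0,0,0,0,0.35],
)

```text
time: 8.2
ee_pos: [0.5724, -0.1529, 0.0186]
tcp_rot: [-180.0, -0.0, -0.6]
wrist_force: [-6.4, 4.8, 16.2]
opening: 0.0301
```

Request:
apply_moves(
  targets=[0,0,0.15,0,0,0,0.35,0,0,0.5,0,0,0,0.35,0,0,1.5,0,0,0,0.35,0,0,3.0,0,0,0,0.35,0,0,4.5,0,0,0,0.35],
)

```text
time: 8.7
ee_pos: [0.5718, -0.1534, 0.1531]
tcp_rot: [-180.0, 0.1, -0.6]
wrist_force: [1.8, 0.4, 1.3]
opening: 0.0301
```

Request:
apply_moves(
  targets=[-1.5,0,1,0,0,0,0.35,-3,0,1.5,0,0,0,0.35,-4.5,0,1.5,0,0,0,0.35,-6,0,1.5,0,0,0,0.35,-7,0,1.5,0,0,0,0.35],
)

```text
time: 9.2
ee_pos: [0.36, -0.1532, 0.1975]
tcp_rot: [180.0, -0.0, -0.6]
wrist_force: [0.7, 0.0, 0.5]
opening: 0.0299
```

```bash
python3 - <<'E'
from m import *
for n in("side","top"):
  c=camera(n);y0,x0=(150,150) if n=="side" else (150,175)
  i=c["img"][y0:y0+150,x0:x0+200];cv2.imwrite(f"pics/{n}7.png",cv2.resize(i,None,fx=4,fy=4,interpolation=2)[:,:,::-1])
print(bot.get_obs()["wrist_force"])
E
```

```text
[ 0.86564561 -1.09475843 -0.27518392]
```

View pics/side7.png

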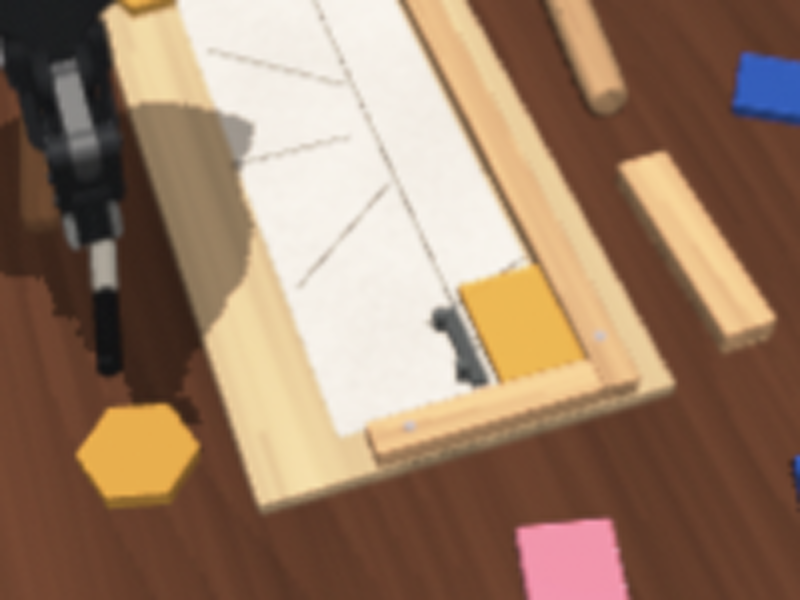

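View pics/top7.png

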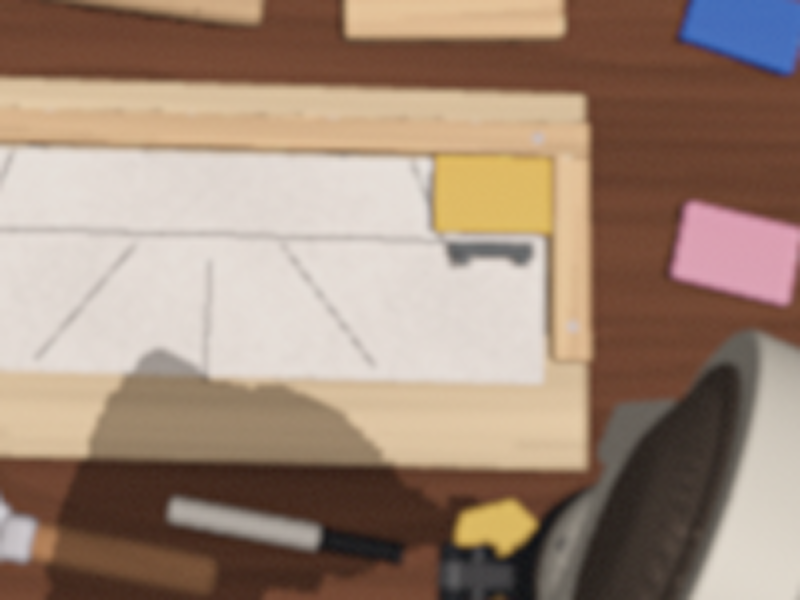

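```bash
python3 - <<'E'
from m import *
c=camera("top")
b=np.array([.5212,.0204,-.0108]);cs,s=np.cos(b[2]),np.sin(b[2])
def loc(w): w=np.atleast_2d(w)[:,:2]-b[:2];return np.c_[cs*w[:,0]+s*w[:,1],-s*w[:,0]+cs*w[:,1]]
f=lambda u,v:(175+u/4-.4,150+v/4-.4)
B=loc([at(c,*f(*p),.019) for p in[(434,154),(552,156),(552,234),(432,232)]]);print(B,B.mean(0))
S=loc([at(c,*f(*p),.016) for p in[(446,242),(532,243)]]);print(S,S.mean(0))
E
```

```text
[[ 0.07013157 -0.12910063]
 [ 0.07087867 -0.1985764 ]
 [ 0.02454225 -0.19847958]
 [ 0.02387455 -0.12843843]] [ 0.04735676 -0.16364876]
[[ 0.01867573 -0.13692341]
 [ 0.01940149 -0.18720695]] [ 0.01903861 -0.16206518]
```

```bash
python3 -c "
from workcell import bot
print(bot.job_done(), bot.get_obs()['time'])"
```

```text
the job is handed in; nothing more can be done
the job is handed in; nothing more can be done
```

The blank is in the corner pocket at the strip's end (−y), against both the long batten and the end batten, and I've handed the job in. No verdict was reported.

**What I did:** I pressed both fingertips on top of the amber blank with about 11–16 N. I dragged it sideways until its long edge met the long batten, then slid it along that batten into the pocket. A last small nudge went toward both battens, then I lifted straight up and moved the fingers clear. It took about 9 s of the 48 s allowed.

**Last checks (top camera, fingers clear):**

| Check | Measured | Target |
|---|---|---|
| Blank centre, board x | about +47.4 mm | 43–51 mm |
| Blank centre, board y | about −163.6 mm | −165 mm |
| Offset from strip along y | about 1.6 mm | under 4.5 mm |
| Angle to the batten | about 0.01 rad | under 0.06 rad |

- **In the pictures:** the blank lies flat with no visible gap at either batten. The strip, pink piece, offcut and hexagon showed no visible shift. I did not measure how far any of the loose things moved.
- **Disagreements:** my board fit put the strip, rail and end battens 1–3 mm from their stated positions. That is about the calibration error, and within the tolerances.
- **Not checked:** I confirmed the first step, the blank flat against the rail before the pocket, from one side-camera picture and the rise in force, not from a second view. The top camera was blocked by the arm at that point.

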